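# Shut and latch the emergency equipment case

## Task

The orange emergency case on the dispatch desk must be closed up for transport. Push its hinged lid fully shut, then swing the wire loop of the draw latch on its top forward over the lip of the keeper on the lid so that it hooks there, and finally throw the latch lever back until it snaps over centre and lies flat, so that the lid is clamped. Leave the water bottle, the tape roll and the bowl where they are.

Things in the scene. Friction and masses are not known exactly. Their poses are not given: they have to be found in the camera images.
- case: Orange case standing on the desk, immovable: 150 deep (x), 210 wide (y), 140 mm high. Origin: centre of the underside; -x = open front (to the robot, yaw within 0.3 rad), +y its left, z up. A steel draw latch on the flat top works along x in the plane y = -30 mm. Two black rails, x +7 to +47, 8 wide, 14 mm high, at y = -30 +/-28 mm, carry the loop's bar when thrown back.
- lid (a joint): Lid angle (rad): 0 = shut, grows as it opens towards the robot, at most 1.2. Orange shell 50 mm thick (outer face 52 mm ahead of the case's front edge when shut), 210 wide, 140 mm high, on an upright pin at the case's front left edge (case x -75, y +105 mm); its right-hand end is free. Friction 0.15 N m: it stays where it is left.
- lid_push (a point): Point on the lid's outer face, 170 mm from the hinge pin, 90 mm above the desk: a good place to push it shut. Moves with the lid; its frame's -x points out of the outer face.
- lever (a joint): Angle of the latch lever (rad) about its pin: 0 = straight up, negative = leaning forward (case -x; stop at -0.52), 1.57 = flat to the rear, its stop and closed position. Steel plate 80 long, 36 wide, 5 mm thick, red end. Friction 0.08 N m: it stays where left. Starts at -0.45 to -0.1. Loop hooked: taut at about 0.6, needs 2 to 4 N at the tip, passes centre at 1.3, then snaps.
- lever_pin (a point): Centre of the lever's pivot pin, 20 mm above the case's top, at case x = -44.5, y = -30 mm. The pin runs along the case's y. Fixed to the case.
- lever_tip (a point): Middle of the lever's red free end, 80 mm from the pin.
- loop_bar (a point): Middle of the loop's cross bar: round steel, 8 mm thick, 60 mm wide along case y. Two 6 mm arms (at +/-30 mm, straddling the lever) join it to a free pivot on the lever; pivot to bar 78 mm, lever pin to pivot 26 mm, turned 8 degrees (rearwards) from the lever. It falls by its own weight; starts thrown back on the rails, bar 18 mm above the case's top. Swung over, it clears the lever's tip.
- keeper_catch (a point): Where the bar's middle sits when hooked, 8 mm above the lid's top; moves with the lid. The keeper on the lid's top edge is a steel hook: foot 4 mm thick; lip 36 wide, 5 thick, 20 mm high, on the lever's side, leaning away from it. With the lever no farther back than upright the falling bar lands beyond the lip (case -x), up to 25 mm past this point; the lever draws it in.
- keeper (a joint): Travel (m) of the spring-loaded keeper towards the lever: 0 when nothing pulls, about 0.002 with the latch properly clamped (7 N per mm).
- water_bottle: Bystander: clear bottle with a blue cap, 66 mm across, 200 mm tall, standing. Origin: centre of the underside.
- tape_roll: Bystander: brown roll of tape lying flat, 84 mm across, 25 mm high. Origin: centre of the underside.
- bowl: Bystander: white bowl, 150 mm across, 70 mm high. Origin: centre of the underside.

How it is judged:
By the outcome, as a careful person would: the job done as asked, in the order asked, and still so for the second after the job is handed in, with the robot touching nothing.
It also fails if it takes over 61 s, if anything falls off the work surface, if the arm or the gripper's body presses on something with over 40 N, if the wrist force passes 120 N, or if a joint passes its speed limit or range.

## Robot

A 6-joint arm with a two-finger parallel gripper is mounted at the origin on the work surface. World frame = base frame: x ahead of the robot, y to its left, z up, the work surface at z = 0. Lengths are in mm, angles in rad, forces in N, time in s.
With the tool pointing down it reaches from about 225 to 875 mm from the base axis. Payload 3.4 kg.
Tool frame: the origin (TCP) lies between the finger pads; the fingertips stand 11 mm ahead of it and the grasp point (between the pads) lies 8 mm behind it; x points along the fingers, y is the direction in which the jaws open and shut, and the axes are right-handed (so a half turn about x gives the same grasp; the last joint's range is limited). The gripper opens to 85 mm and grips with 20 to 120 N. Pads are 22 mm wide; open, the fingers measure 114 mm over their backs; the gripper's body (76 mm by 85 mm) begins 54 mm behind the grasp point. The pads swing forward as they close: fully open they stand 13 mm farther back than shut.
Start: joints at [0.982, 0.276, 1.505, -0, 1.361, -0.121], TCP at [259.302, 513.249, 242.328] pointing down, gripper open.
Joint ranges: [-2.89, 2.89], [-0.75, 2.08], [0.22, 2.7], [-1.18, 4.32], [0.11, 2.71], [-2.7, 2.7]. Speed limits (rad/s): [2.57, 2.57, 3.14, 3.14, 3.14, 3.14].

## Interface

Orientations are given as a unit quaternion [x, y, z, w].
In Python, from workcell import r, imaging, ticket gives the robot as it stands.
- The arm moves only by the tool jog_arm, never from a script. Its argument "steps" is a list of rows, each a list of 5 numbers: the shift along the tool's x, y, z in mm, then the turn about the tool's x in rad, then the opening, from -1 (shut) to 1 (fully open), so that 0 is half open. A call has 1 to 8 rows; each row is the pose to reach, as a shift and turn from the pose measured when the call began, along the tool's axes at that moment; what a row does not reach only later rows make up. A row lasts 1/8 s, in which the tool goes at most 62.5 mm and 10.7 degrees, less where a joint would pass 70% of its speed; a pose out of reach is approached as far as the arm can. A call with a gripper value outside its range is refused whole. The fingers move at their own pace and stop on an object; the grip force is fixed at half the most. Time passes only in rows, so rows that repeat a pose let the fingers close. It gives the time, the measured TCP pose, the force and the opening at its end, in the units of the state.
- r.get_obs(): the state, without advancing time (a new reading comes with each control period).
- imaging.snapshot(name): name is "scene" or "top"; returns a dict with "img" (400x640x3 uint8, blue, green, red), "mtx" (3x3 intrinsics, pixels), "origin" and "attitude" of the camera in the world. Camera axes: x right, y up, looking along -z (the intrinsics and any distortion apply to the point x, -y, -z); pixel columns grow to the right and rows downward; lengths in mm; the calibration is good to about 2 mm. A picture is of the moment at which its call begins. There is no depth.
- ticket.hand_in(): hands the job in, once; it reports no verdict.
The state is a dict: "clock": time; "q": joint angles; "joint_vel": joint speeds; "effort": joint torques, N m; "tool_pos": TCP position; "eef_rot": TCP orientation; "ft_force": force on the tool from outside, world axes, zero at the start; "moment": the same for the moment, N m; "width": opening from 0.0 (shut) to 1.0 (fully open).
Only numpy, scipy, OpenCV 4.12 (cv2) and the standard library are available. Lean on these libraries where they do the work, as an engineer would, in place of code of your own. Each camera call takes 0.05 s, during which the arm holds its last target.

## Working session

There is one attempt and no reset: what is moved stays moved. The work goes in short steps, Python scripts to look and compute and a tool call to move; the robot and the scene stay as the last step left them, time stands still between calls to the robot, and variables do not carry over. Pictures are saved under pics/ and viewed, and the job is handed in when it is done.

Besides the shell and the picture viewer there is one more tool, called after "Request:" as name([rows], argument=value, ...), one row to a line, values as JSON. jog_arm: Moves the arm, as the interface text tells. Its arguments: {"type":"object","properties":{"steps":{"type":"array","items":{"type":"array","items":{"type":"number"}}}},"required":["steps"]}

```bash
ls; mkdir -p pics
python3 - <<'E'
from workcell import r, imaging
import cv2
print(r.get_obs())
for n in ("scene","top"):
    s=imaging.snapshot(n); cv2.imwrite(f"pics/{n}0.png",s["img"]); print(n,s["mtx"],s["origin"],s["attitude"],[k for k in s])
E
```

```text
pics
{'clock': 0.0, 'q': array([ 9.82015264e-01,  2.76580961e-01,  1.50615791e+00,  3.13395409e-06,
        1.36068934e+00, -1.20970744e-01]), 'joint_vel': array([ 0.00027585,  0.0006334 ,  0.00059844, -0.00129919,  0.00053474,
       -0.00042593]), 'effort': array([-1.34525420e-03, -4.16773868e+01, -2.45803320e+01, -5.58516222e-04,
        1.11068023e-02, -1.36103171e-06]), 'tool_pos': array([258.985154  , 512.7919601 , 241.43782392]), 'eef_rot': array([ 0.16328387,  0.6880775 , -0.16450017,  0.68762448]), 'ft_force': array([0.07446551, 0.28896607, 0.3113565 ]), 'moment': array([ 0.04634142,  0.0002078 , -0.02003117]), 'width': 0.9978658423386171}
scene [[506.79217256   0.         323.7674164 ]
 [  0.         506.79217256 199.8996688 ]
 [  0.           0.           1.        ]] [ 905.6898577   713.75195073 1247.61600874] [0.09219607 0.31325665 0.91129302 0.25082901] ['img', 'mtx', 'origin', 'attitude']
top [[473.80311632   0.         317.23624246]
 [  0.         473.80311632 203.72424238]
 [  0.           0.           1.        ]] [ 306.41634208   21.682958   1452.02019855] [-0.04383728  0.04596011  0.7092278  -0.70211244] ['img', 'mtx', 'origin', 'attitude']
```

View pics/scene0.png

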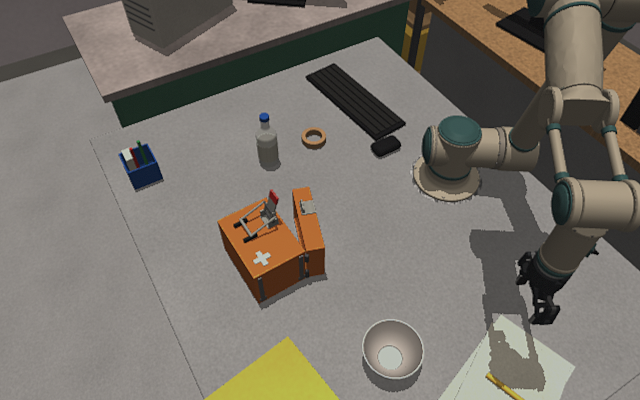

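View pics/top0.png

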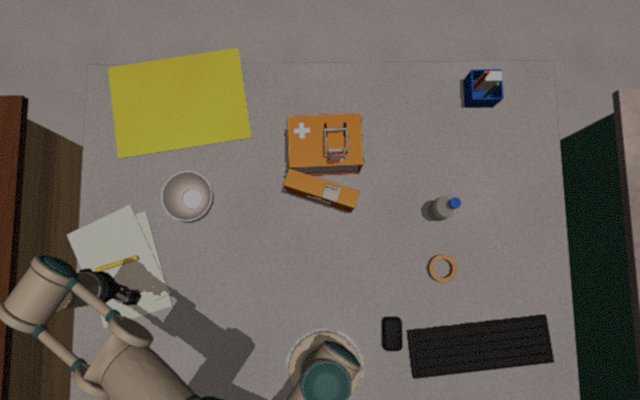

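The scene view shows the case at about (265,245) px, its lid ajar at (310,235), the lever with its red tip at (272,198) and the bowl at (392,350). In the top view the case is at (325,142), the lid at (321,190), the bottle at (447,205) and the tape at (442,267). I'll zoom in next.

```bash
cat > h.py <<'E'
import numpy as np, cv2
from scipy.spatial.transform import Rotation as R
from workcell import r, imaging
def snap(n): return imaging.snapshot(n)
def proj(s,P):
    P=np.atleast_2d(P).astype(float)
    c=R.from_quat(s["attitude"]).inv().apply(P-s["origin"])
    c=c*[1,-1,-1]; u=c@np.array(s["mtx"]).T
    return u[:,:2]/u[:,2:]
def ray(s,px):
    px=np.atleast_2d(px).astype(float)
    d=np.c_[px,np.ones(len(px))]@np.linalg.inv(s["mtx"]).T
    return R.from_quat(s["attitude"]).apply(d*[1,-1,-1])
def plane(s,px,z):
    d=ray(s,px); o=s["origin"]; return o+d*((z-o[2])/d[:,2])[:,None]
def tri(s1,p1,s2,p2):
    d1=ray(s1,p1)[0];d2=ray(s2,p2)[0];d1/=np.linalg.norm(d1);d2/=np.linalg.norm(d2)
    A=np.c_[d1,-d2]; t=np.linalg.lstsq(A,s2["origin"]-s1["origin"],rcond=None)[0]
    a=s1["origin"]+t[0]*d1;b=s2["origin"]+t[1]*d2
    return (a+b)/2,np.linalg.norm(a-b)
def crop(s,x0,y0,x1,y1,k,name):
    im=cv2.resize(s["img"][y0:y1,x0:x1],None,fx=k,fy=k,interpolation=cv2.INTER_CUBIC)
    for x in range((x0+9)//10*10,x1,10):
        cv2.putText(im,str(x),((x-x0)*k,8),0,.3,(255,255,255)); cv2.line(im,((x-x0)*k,10),((x-x0)*k,14),(255,255,255))
    for y in range((y0+9)//10*10,y1,10):
        cv2.putText(im,str(y),(0,(y-y0)*k+4),0,.3,(255,255,255))
    cv2.imwrite("pics/"+name,im)
E
python3 - <<'E'
from h import *
s=snap("scene"); t=snap("top")
crop(s,210,180,335,305,6-1,"s1.png"); crop(t,275,100,375,220,5,"t1.png")
E
```

```text
(no output)
```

View pics/s1.png

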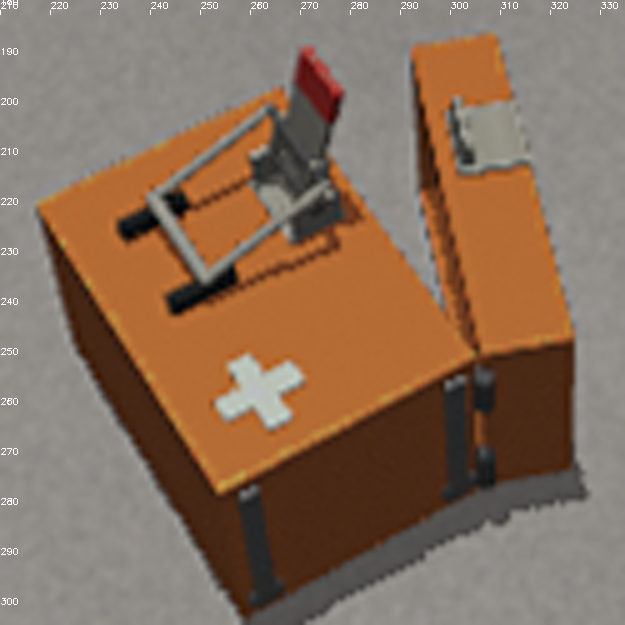

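View pics/t1.png

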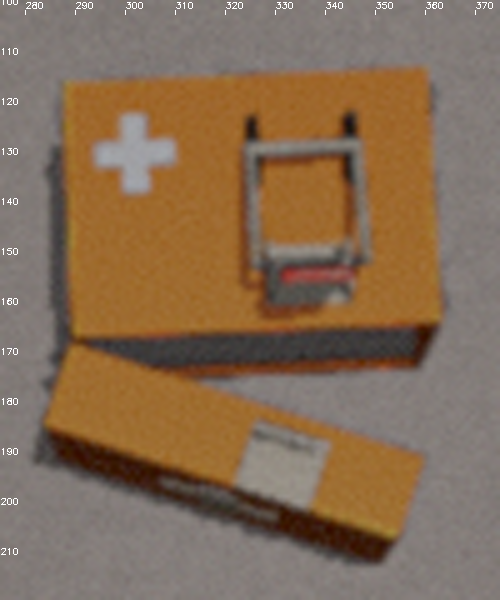

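```bash
cat > case.py <<'E'
from h import *
def fit(s,t):
    from scipy.optimize import least_squares
    # corners: rear-left, rear-right, front-right, front-left (case frame)
    C=np.array([[75,105],[75,-105],[-75,-105],[-75,105]])
    W=np.r_[plane(t,[(288,116),(360,114),(363,164),(290,167.5)],140)[:,:2],plane(s,[(253.5,278.5),(217.5,220.5),(265,197),(305,251)],140)[:,:2]]
    CC=np.r_[C,C]
    f=lambda p:(np.array([[np.cos(p[2]),-np.sin(p[2])],[np.sin(p[2]),np.cos(p[2])]])@CC.T).T+p[:2]-W
    o=least_squares(lambda p:f(p).ravel(),[560,0,0]); return o.x,f(o.x),W
E
python3 - <<'E'
from case import *
s=snap("scene"); t=snap("top")
p,res,W=fit(s,t);print(p);print(res.round(1));print(W.round())
L=plane(t,[(289.5,169),(359.5,191),(354,207.5),(284.5,185.5)],140)[:,:2];print(L.round())
for a,b in((0,1),(3,2)): d=L[b]-L[a];print(np.linalg.norm(d),np.arctan2(-d[0],-d[1])) 
Ls=plane(s,[(305,251),(292.5,189),(308,187),(323,248)],140)[:,:2];print(Ls.round())
for a,b in((0,1),(3,2)): d=Ls[b]-Ls[a];print(np.linalg.norm(d),np.arctan2(-d[0],-d[1])) 
# lever tip red
for im,n in((s,"s"),(t,"t")):
    h=cv2.cvtColor(im["img"],cv2.COLOR_BGR2HSV); m=((h[...,0]<6)|(h[...,0]>172))&(h[...,1]>120)&(h[...,2]>60)
    m=m.astype(np.uint8);nn,l,st,c=cv2.connectedComponentsWithStats(m)
    print(n,[(st[i].tolist(),c[i].round(1).tolist()) for i in range(1,nn) if st[i,4]>10])
E
```

```text
[ 6.54585616e+02 -8.13241640e+00  3.30932540e-02]
[[-1.6  1.4]
 [ 1.4 -2.5]
 [-2.7 -2.1]
 [-1.6  1.7]
 [ 1.3  0.7]
 [ 3.1 -1.1]
 [-0.6  1.3]
 [ 0.6  0.5]]
[[ 728.   98.]
 [ 732. -108.]
 [ 586. -113.]
 [ 578.   93.]
 [ 725.   99.]
 [ 730. -110.]
 [ 584. -117.]
 [ 576.   94.]]
[[ 573.   94.]
 [ 509. -102.]
 [ 462.  -86.]
 [ 526.  108.]]
206.30642172580704 0.31870601232199885
204.04795932562212 0.3194430614392459
[[ 576.   94.]
 [ 504. -103.]
 [ 462.  -87.]
 [ 531.  110.]]
209.73537115976958 0.34912727019151163
208.56494033256303 0.3347947758293338
s [([129, 148, 10, 20, 46], [134.1, 158.1]), ([269, 190, 10, 15, 74], [273.2, 196.8])]
t [([331, 153, 10, 4, 22], [335.4, 154.5])]
```

```bash
cat >> h.py <<'E'
C0=np.array([654.6,-8.1,0]);YAW=0.033
def c2w(p): return C0+R.from_euler('z',YAW).apply(p)
def w2c(p): return R.from_euler('z',-YAW).apply(np.asarray(p)-C0)
def st():
    o=r.get_obs(); M=R.from_quat(o["eef_rot"]).as_matrix()
    print("t%.2f"%o["clock"],"tcp",o["tool_pos"].round(1),"case",w2c(o["tool_pos"]).round(1),"F",o["ft_force"].round(1),"w%.2f"%o["width"],"toolY ang %.3f"%np.arctan2(M[1,1],M[0,1]),"toolx",M[:,0].round(3))
    return o,M
def go(*ws):
    o,M=st()
    for w in ws: print("world",np.round(w,1),"-> tool shift",(M.T@(np.array(w)-o["tool_pos"])).round(1))
E
python3 - <<'E'
from h import *
lid=R.from_euler('z',YAW-0.363)
h=c2w([-75,105,0]); print("hinge",h)
for a in (.363,.2,.1,0):
    q=R.from_euler('z',YAW-a); print(a,"push",(h+q.apply([-52,-170,115])).round(1),"off30",(h+q.apply([-92,-170,115])).round(1))
go([380,-60,250],[380,-60,115])
s=snap("scene");t=snap("top")
print(tri(s,(273.2,196.8),t,(335.4,154.5)))
print(w2c(tri(s,(273.2,196.8),t,(335.4,154.5))[0]))
# bar ends
pb,e=tri(s,(245.5,227),t,(335,129.5));print(pb,e,w2c(pb))
print(w2c(plane(t,(335,129.5),158)),w2c(plane(s,(245.5,227),158)))
E
```

```text
hinge [576.17646266  94.36828188   0.        ]
0.363 push [471.9 -49.6 115. ] off30 [434.1 -36.6 115. ]
0.2 push [496.6 -64.6 115. ] off30 [457.2 -58.  115. ]
0.1 push [512.9 -71.8 115. ] off30 [473.  -69.1 115. ]
0 push [529.8 -77.3 115. ] off30 [489.8 -78.6 115. ]
t0.30 tcp [259.2 513.1 242. ] case [-378.  534.  242.] F [-0.   0.5 -0.4] w1.00 toolY ang 1.103 toolx [-0. -0. -1.]
world [380 -60 250] -> tool shift [  -7.8 -457.1  366.3]
world [380 -60 115] -> tool shift [ 127.2 -457.   366.3]
(array([592.51171357, -32.7062568 , 237.20172754]), np.float64(3.3492351790532946))
[-62.86634153 -22.54431831 237.20172754]
[679.60315334 -34.88737589 164.76076148] 0.20775757668245323 [ 24.10571739 -27.5977458  164.76076148]
[[ 25.96930171 -27.89365734 158.        ]] [[ 22.61284217 -32.3048732  158.        ]]
```

Request:
jog_arm([
  [0, -228, 183, 0.54, -1],
  [0, -228, 183, 0.54, -1],
  [0, -457, 366, 1.07, -1],
  [0, -457, 366, 1.07, -1],
  [0, -457, 366, 1.07, -1],
  [0, -457, 366, 1.07, -1],
  [0, -457, 366, 1.07, -1],
  [0, -457, 366, 1.07, -1],
])

```text
clock: 1.4
tool_pos: [362.5, 22.1, 242.8]
eef_rot: [0.492, 0.508, -0.491, 0.509]
ft_force: [1.0, -0.2, -0.4]
width: 0.0
```

```bash
python3 -c "
from h import *
go([400,-58,250],[400,-58,115])"
```

```text
t1.40 tcp [362.5  22.1 242.8] case [-291.    39.8  242.8] F [ 1.  -0.2 -0.4] w0.00 toolY ang 0.033 toolx [ 0.002 -0.    -1.   ]
world [400 -58 250] -> tool shift [-7.2 34.9 81.3]
world [400 -58 115] -> tool shift [127.8  34.6  81.2]
```

Request:
jog_arm([
  [30, 40, 60, 0, -1],
  [60, 55, 105, 0, -1],
  [100, 60, 105, 0, -1],
  [128, 66, 105, 0, -1],
  [128, 66, 105, 0, -1],
  [128, 75, 105, 0, -1],
  [128, 90, 105, 0, -1],
  [128, 100, 105, 0, -1],
])

```text
clock: 2.4
tool_pos: [468.0, -79.7, 116.1]
eef_rot: [0.492, 0.507, -0.491, 0.51]
ft_force: [-1.1, -1.8, 0.2]
width: -0.004
```

```bash
python3 -c "
from h import *
st(); s=snap('scene');crop(s,210,130,360,305,3,'s2.png')"
```

```text
t2.40 tcp [468.  -79.7 116.1] case [-188.9  -65.4  116.1] F [-1.1 -1.8  0.2] w-0.00 toolY ang 0.034 toolx [ 0.004 -0.001 -1.   ]
```

View pics/s2.png

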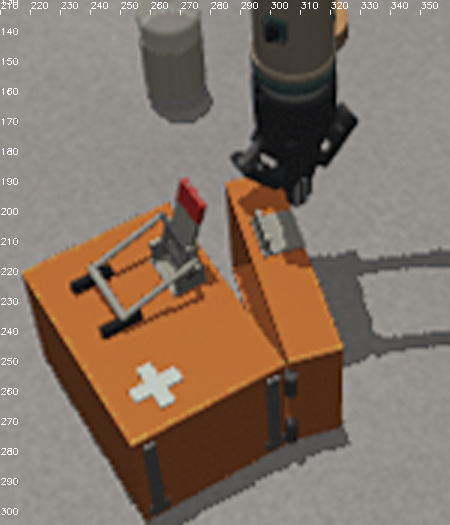

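The fingers are on the lid's outer face near (297,190) px and the lid is already closing. I'll keep pushing.

Request:
jog_arm([
  [0, 12, 0, 0, -1],
  [0, 24, 0, 0, -1],
  [0, 33, 0, 0, -1],
  [0, 40, 0, 0, -1],
  [0, 44, 0, 0, -1],
  [0, 47, 0, 0, -1],
  [0, 49, 0, 0, -1],
])

```text
clock: 3.32
tool_pos: [516.9, -78.2, 116.2]
eef_rot: [0.492, 0.507, -0.491, 0.509]
ft_force: [-7.1, -2.5, 5.0]
width: -0.001
```

```bash
python3 -c "
from h import *
st()"
```

```text
t3.33 tcp [516.9 -78.2 116.2] case [-139.9  -65.5  116.2] F [-7.1 -2.5  5. ] w-0.00 toolY ang 0.034 toolx [ 0.003 -0.001 -1.   ]
```

Request:
jog_arm([
  [0, 2, 0, 0, -1],
  [0, 3, 0, 0, -1],
  [0, 3, 0, 0, -1],
])

```text
clock: 3.7
tool_pos: [516.8, -78.2, 116.3]
eef_rot: [0.49, 0.509, -0.493, 0.508]
ft_force: [-8.1, -3.3, 4.9]
width: 0.001
```

```bash
python3 -c "
from h import *
st()"
```

```text
t3.70 tcp [516.8 -78.2 116.3] case [-140.1  -65.6  116.3] F [-8.1 -3.3  4.9] w0.00 toolY ang 0.035 toolx [-0.003 -0.002 -1.   ]
```

Request:
jog_arm([
  [0, 5, 0, 0, -1],
  [0, 7, 0, 0, -1],
  [0, 7, 0, 0, -1],
  [0, -10, 0, 0, -1],
  [0, -35, 0, 0, -1],
  [-60, -40, 0, 0, -1],
  [-120, -30, 0, 0, -1],
  [-160, -30, 0, 0, -1],
])

```text
clock: 4.7
tool_pos: [489.0, -79.0, 279.7]
eef_rot: [0.491, 0.507, -0.491, 0.51]
ft_force: [0.2, -0.6, -1.3]
width: 0.0
```

```bash
python3 -c "
from h import *
st(); s=snap('scene');crop(s,210,180,340,305,5,'s3.png');t=snap('top');crop(t,275,100,375,220,5,'t3.png')"
```

```text
t4.70 tcp [489.  -79.  279.7] case [-167.9  -65.4  279.7] F [ 0.2 -0.6 -1.3] w0.00 toolY ang 0.035 toolx [ 0.003 -0.002 -1.   ]
```

View pics/s3.png

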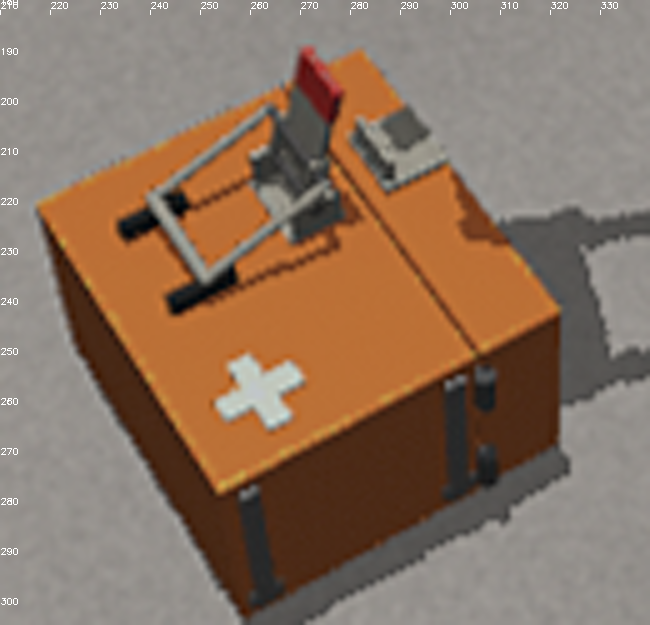

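View pics/t3.png

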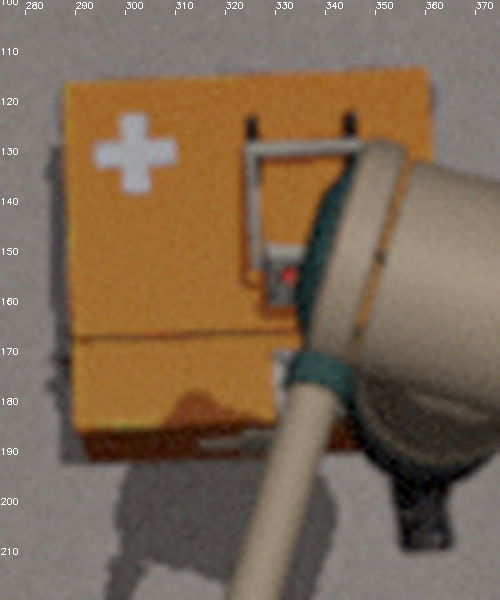

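The lid is shut: only the thin 2 mm seam shows, from (273,205) to (303,250) px. Next I'll move above the bar with the jaws part open.

Request:
jog_arm([
  [0, 62, -12, 0, -0.2],
  [0, 124, -24, 0, -0.2],
  [0, 192, -35, 0, -0.2],
  [20, 192, -35, 0, -0.2],
  [60, 192, -35, 0, -0.2],
  [85, 192, -35, 0, -0.2],
  [85, 192, -35, 0, -0.2],
])

```text
clock: 5.68
tool_pos: [679.0, -38.0, 194.4]
eef_rot: [0.491, 0.507, -0.492, 0.51]
ft_force: [0.5, -0.5, -0.0]
width: 0.4
```

```bash
python3 -c "
from h import *
st(); s=snap('scene');crop(s,210,150,340,285,5,'s4.png')"
```

```text
t5.67 tcp [679.  -38.  194.4] case [ 23.4 -30.7 194.4] F [ 0.5 -0.5 -0. ] w0.40 toolY ang 0.035 toolx [ 0.001 -0.003 -1.   ]
```

View pics/s4.png

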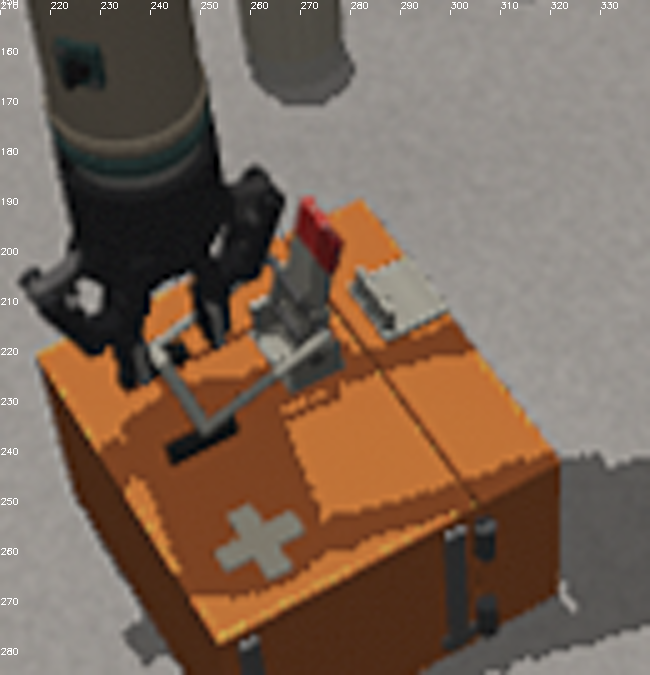

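The fingers straddle the bar, with their tips at about (218,345)/5 and (135,385)/5 of the crop. I'll descend and grip.

Request:
jog_arm([
  [18, 0, 0, 0, -0.2],
  [35, 0, 0, 0, -0.2],
  [35, 0, 0, 0, -0.2],
  [35, 0, 0, 0, -1],
  [35, 0, 0, 0, -1],
  [35, 0, 0, 0, -1],
  [35, 0, 0, 0, -1],
])

```text
clock: 6.6
tool_pos: [681.1, -38.5, 162.8]
eef_rot: [0.492, 0.506, -0.491, 0.511]
ft_force: [0.0, -0.6, 3.9]
width: 0.061
```

```bash
python3 -c "
from h import *
st(); s=snap('scene');crop(s,210,150,340,285,4,'s5.png')"
```

```text
t6.60 tcp [681.1 -38.5 162.8] case [ 25.5 -31.2 162.8] F [ 0.  -0.6  3.9] w0.06 toolY ang 0.035 toolx [ 0.007 -0.004 -1.   ]
```

View pics/s5.png

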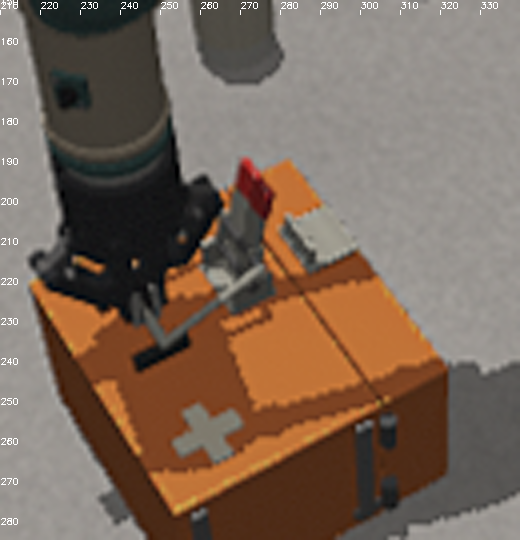

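The width of 0.06 (5 mm) is below the bar's 8 mm, and the tool has risen 3 mm. The pads look to be pinching the bar above its middle, so I'll open, go lower and grip again.

Request:
jog_arm([
  [0, 0, 0, 0, -0.4],
  [5, -1, -1, 0, -0.4],
  [10, -1, -1, 0, -0.4],
  [10, -1, -1, 0, -0.4],
])

```text
clock: 7.15
tool_pos: [679.7, -37.4, 151.7]
eef_rot: [0.492, 0.506, -0.491, 0.511]
ft_force: [-0.8, -0.6, -0.4]
width: 0.296
```

```bash
python3 -c "
from h import *
st(); s=snap('scene');crop(s,210,170,300,260,6,'s6.png')"
```

```text
t7.15 tcp [679.7 -37.4 151.7] case [ 24.1 -30.2 151.7] F [-0.8 -0.6 -0.4] w0.30 toolY ang 0.035 toolx [ 0.006 -0.004 -1.   ]
```

View pics/s6.png

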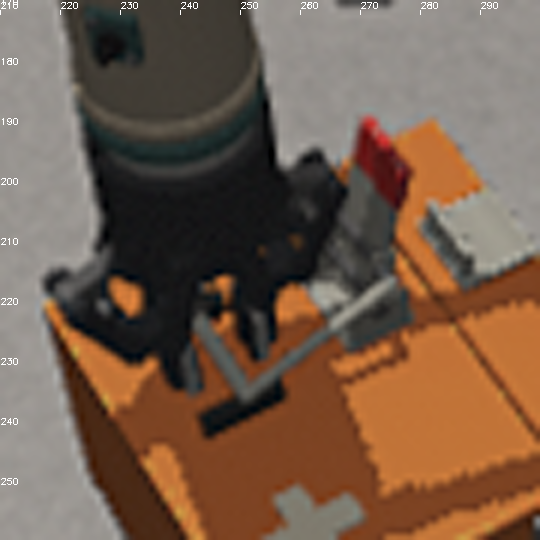

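Request:
jog_arm([
  [-2, 0, 0, 0, -1],
  [-2, 0, 0, 0, -1],
  [-2, 0, 0, 0, -1],
  [-2, 0, 0, 0, -1],
])

```text
clock: 7.7
tool_pos: [680.2, -37.5, 154.3]
eef_rot: [0.492, 0.506, -0.491, 0.511]
ft_force: [1.2, 0.2, -0.2]
width: 0.064
```

```bash
python3 -c "
from h import *
st()"
```

```text
t7.70 tcp [680.2 -37.5 154.3] case [ 24.7 -30.2 154.3] F [ 1.2  0.2 -0.2] w0.06 toolY ang 0.035 toolx [ 0.007 -0.004 -1.   ]
```

The bar is held, with no upward force now. I'll swing it along its arc about the pivot.

Request:
jog_arm([
  [-14, 4, 0, 0, -1],
  [-28, 5, 0, 0, -1],
  [-42, 4, 0, 0, -1],
  [-55, 0, 0, 0, -1],
  [-67, -6, 0, 0, -1],
  [-78, -13, 0, 0, -1],
  [-88, -23, 0, 0, -1],
  [-95, -34, 0, 0, -1],
])

```text
clock: 8.7
tool_pos: [645.9, -38.5, 250.4]
eef_rot: [0.493, 0.505, -0.49, 0.512]
ft_force: [2.6, -0.7, 2.7]
width: 0.062
```

```bash
python3 -c "
from h import *
st(); s=snap('scene');crop(s,210,130,340,265,5,'s7.png')"
```

```text
t8.70 tcp [645.9 -38.5 250.4] case [ -9.7 -30.1 250.4] F [ 2.6 -0.7  2.7] w0.06 toolY ang 0.035 toolx [ 0.011 -0.004 -1.   ]
```

View pics/s7.png

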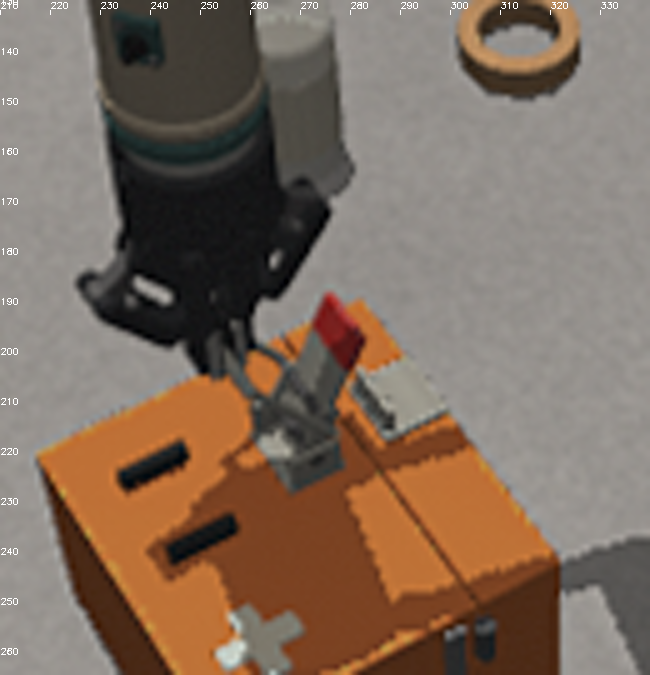

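The loop is off the rails, with the bar at (257,197) px in the jaws. The lever has leaned forward. I'll carry it over the top.

Request:
jog_arm([
  [-4, -12, 0, 0, -1],
  [-7, -24, 0, 0, -1],
  [-9, -44, 0, 0, -1],
  [-6, -64, 0, 0, -1],
  [2, -83, 0, 0, -1],
  [14, -100, 0, 0, -1],
  [22, -107, 0, 0, -1],
  [30, -112, 0, 0, -1],
])

```text
clock: 9.75
tool_pos: [532.3, -42.2, 220.4]
eef_rot: [0.493, 0.505, -0.49, 0.512]
ft_force: [4.4, 0.2, 0.8]
width: 0.059
```

```bash
python3 -c "
from h import *
st(); s=snap('scene');crop(s,210,130,340,265,5,'s8.png')"
```

```text
t9.75 tcp [532.3 -42.2 220.4] case [-123.3  -30.   220.4] F [4.4 0.2 0.8] w0.06 toolY ang 0.034 toolx [ 0.01  -0.004 -1.   ]
```

View pics/s8.png

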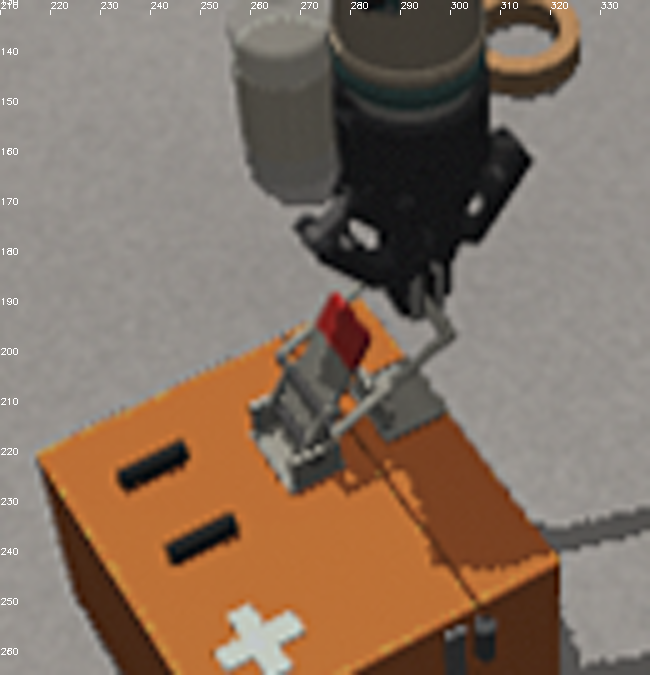

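The bar is over the front at (299,195) px, well past vertical, so it will fall by itself. I'll lower it a bit, release and lift.

Request:
jog_arm([
  [8, -4, 0, 0, -1],
  [16, -7, 0, 0, -1],
  [16, -7, 0, 0, -0.6],
  [16, -7, 0, 0, -0.6],
  [0, -7, 0, 0, -0.6],
  [-30, -7, 0, 0, -0.6],
  [-60, -7, 0, 0, -0.6],
  [-60, -7, 0, 0, -1],
])

```text
clock: 10.8
tool_pos: [524.9, -42.4, 281.5]
eef_rot: [0.493, 0.504, -0.49, 0.513]
ft_force: [-0.5, 0.4, -0.1]
width: 0.004
```

```bash
python3 -c "
from h import *
st(); s=snap('scene');crop(s,210,130,340,265,5,'s9.png')"
```

```text
t10.80 tcp [524.9 -42.4 281.5] case [-130.8  -30.   281.5] F [-0.5  0.4 -0.1] w0.00 toolY ang 0.034 toolx [ 0.012 -0.005 -1.   ]
```

View pics/s9.png

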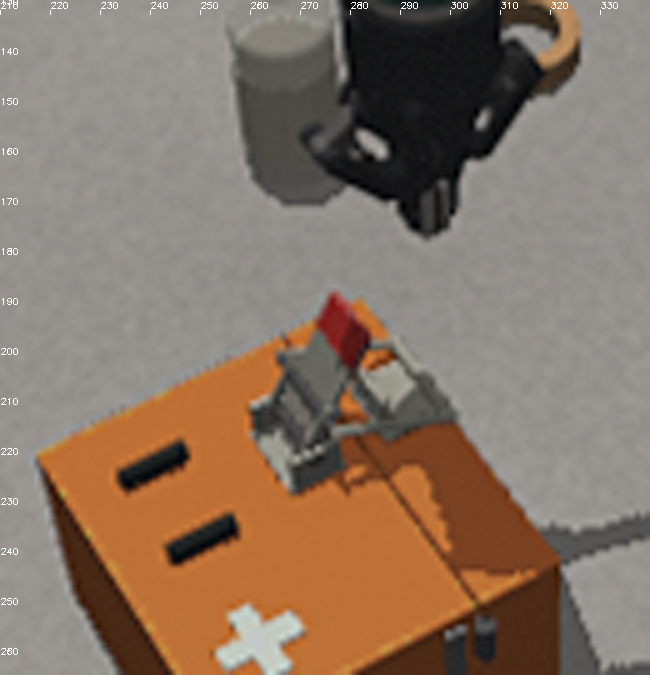

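```bash
python3 -c "
from h import *
s=snap('scene')
for a in (-.52,-.45,-.35,-.25,-.15): print(a,proj(s,c2w([-44.5+74*np.sin(a),-30,160+74*np.cos(a)])).round(1))
for x in (-98,-110,-120): print(x,proj(s,[c2w([x,0,148]),c2w([x,-60,148])]).round(1).tolist())
h=cv2.cvtColor(s['img'],cv2.COLOR_BGR2HSV); m=((h[...,0]<6)|(h[...,0]>172))&(h[...,1]>120)&(h[...,2]>60)
m[:,:250]=0;m[:,290:]=0;m[:180]=0;m[210:]=0
print(np.argwhere(m).mean(0)[::-1],m.sum())
t=snap('top');crop(t,275,100,375,220,5,'t9.png')
"
```

```text
-0.52 [[279.  195.2]]
-0.45 [[277.4 195.3]]
-0.35 [[275.  195.7]]
-0.25 [[272.5 196.4]]
-0.15 [[270.  197.2]]
-98 [[291.6, 217.7], [280.5, 202.8]]
-110 [[295.5, 215.8], [284.3, 200.9]]
-120 [[298.7, 214.2], [287.4, 199.4]]
[278.19512195 195.6097561 ] 82
```

View pics/t9.png

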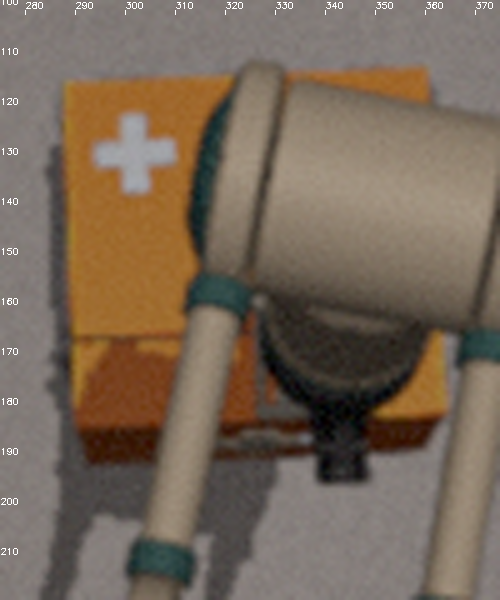

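The lever is at about -0.5 (red centroid at (278,195.6) px) and the bar lies beyond the keeper lip, at case x of about -120. I'll put the closed fingers in front of the lever and start throwing it back.

Request:
jog_arm([
  [30, 10, 0, 0, -1],
  [60, 13, 0, 0, -1],
  [60, 22, 0, 0, -1],
  [60, 31, 0, 0, -1],
  [57, 45, 0, 0, -1],
  [53, 58, 0, 0, -1],
  [48, 71, 0, 0, -1],
  [48, 89, 0, 0, -1],
])

```text
clock: 11.95
tool_pos: [613.4, -39.1, 231.4]
eef_rot: [0.492, 0.506, -0.491, 0.511]
ft_force: [-1.1, -1.3, -1.2]
width: 0.004
```

```bash
python3 -c "
from h import *
st(); s=snap('scene');crop(s,220,150,330,260,6,'s10.png')"
```

```text
t11.95 tcp [613.4 -39.1 231.4] case [-42.2 -29.6 231.4] F [-1.1 -1.3 -1.2] w0.00 toolY ang 0.034 toolx [ 0.006 -0.004 -1.   ]
```

View pics/s10.png

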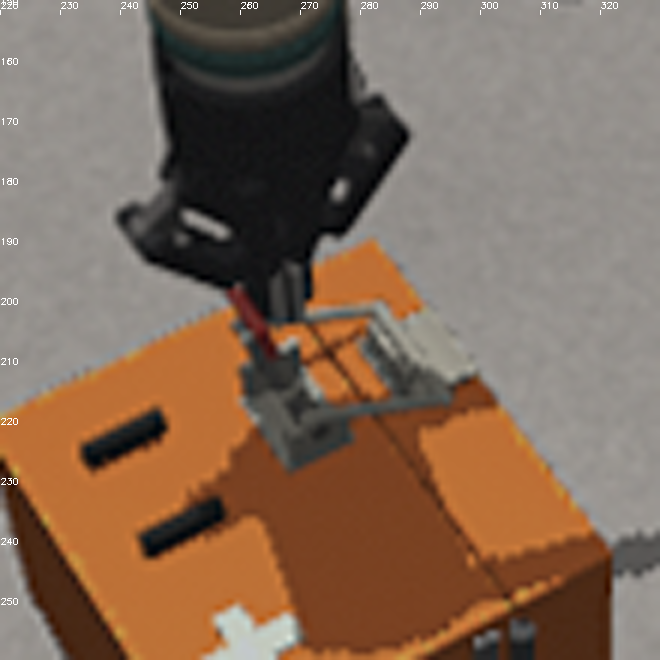

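Request:
jog_arm([
  [1, 9, 0, 0, -1],
  [5, 18, 0, 0, -1],
  [8, 22, 0, 0, -1],
  [11, 26, 0, 0, -1],
  [11, 26, 0, 0, -1],
])

```text
clock: 12.62
tool_pos: [642.5, -38.2, 220.0]
eef_rot: [0.493, 0.505, -0.49, 0.512]
ft_force: [-0.3, 0.2, -0.5]
width: 0.001
```

```bash
python3 -c "
from h import *
st(); s=snap('scene');crop(s,220,150,330,260,6,'s11.png')"
```

```text
t12.62 tcp [642.5 -38.2 220. ] case [-13.1 -29.7 220. ] F [-0.3  0.2 -0.5] w0.00 toolY ang 0.034 toolx [ 0.01  -0.003 -1.   ]
```

View pics/s11.png

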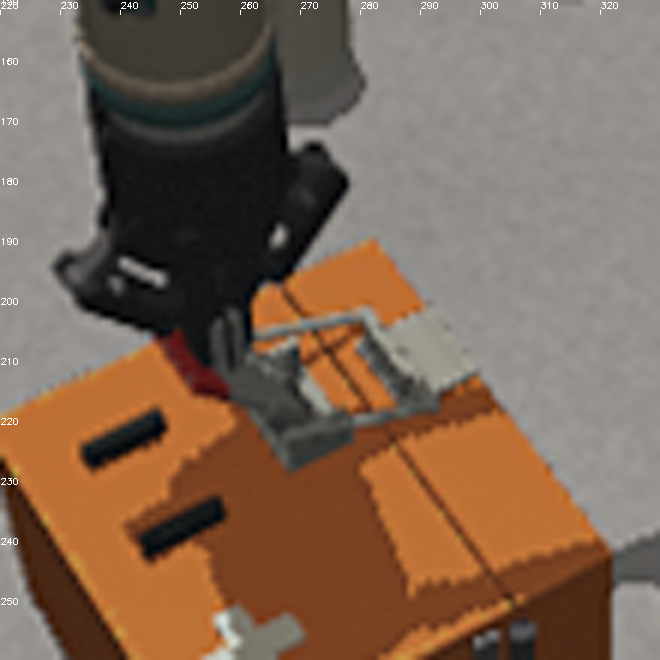

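The loop is taut, with the bar running from (280,202) to (292,217) px. That matches the projected catch position at case x -98. Now I'll press the lever down over centre.

Request:
jog_arm([
  [6, 4, 0, 0, -1],
  [12, 8, 0, 0, -1],
  [18, 12, 0, 0, -1],
  [24, 15, 0, 0, -1],
  [30, 17, 0, 0, -1],
  [36, 18, 0, 0, -1],
  [42, 19, 0, 0, -1],
  [47, 19, 0, 0, -1],
])

```text
clock: 13.68
tool_pos: [661.5, -37.7, 173.1]
eef_rot: [0.493, 0.505, -0.49, 0.512]
ft_force: [-5.0, 0.1, 23.1]
width: 0.002
```

```bash
python3 -c "
from h import *
st()"
```

```text
t13.68 tcp [661.5 -37.7 173.1] case [  5.9 -29.8 173.1] F [-5.   0.1 23.1] w0.00 toolY ang 0.034 toolx [ 0.009 -0.003 -1.   ]
```

The force is 23 N at the height where the lever should be flat, so it is at its stop. I'll lift away and check.

Request:
jog_arm([
  [-10, 0, 0, 0, -1],
  [-60, 0, 0, 0, -1],
  [-110, 0, 0, 0, -1],
  [-150, -60, 0, 0, -1],
  [-170, -120, -60, 0, -1],
  [-170, -180, -120, 0, -1],
  [-170, -240, -180, 0, -1],
  [-170, -260, -240, 0, -1],
])

```text
clock: 14.68
tool_pos: [431.5, 135.4, 340.2]
eef_rot: [0.494, 0.505, -0.49, 0.511]
ft_force: [0.6, 1.0, -0.4]
width: -0.002
```

```bash
python3 -c "
from h import *
st(); s=snap('scene');crop(s,210,175,330,295,5,'s12.png');t=snap('top');crop(t,275,100,375,220,5,'t12.png');cv2.imwrite('pics/s12f.png',s['img'])
print(proj(s,c2w([-44.5+74,-30,160])),proj(t,c2w([-44.5+74,-30,160])))
for im in (s,t):
  h=cv2.cvtColor(im['img'],cv2.COLOR_BGR2HSV); m=((h[...,0]<6)|(h[...,0]>172))&(h[...,1]>120)&(h[...,2]>60)
  n,l,q,c=cv2.connectedComponentsWithStats(m.astype(np.uint8));print([(q[i,4],c[i].round(1)) for i in range(1,n) if q[i,4]>10])
"
```

```text
t14.68 tcp [431.5 135.4 340.2] case [-218.2  150.8  340.2] F [ 0.6  1.  -0.4] w-0.00 toolY ang 0.033 toolx [ 0.01  -0.003 -1.   ]
[[243.46725762 228.33226453]] [[335.71740697 128.04616422]]
[(np.int32(49), array([134.1, 158. ])), (np.int32(112), array([245. , 226.3]))]
[(np.int32(86), array([335., 129.]))]
```

View pics/s12.png

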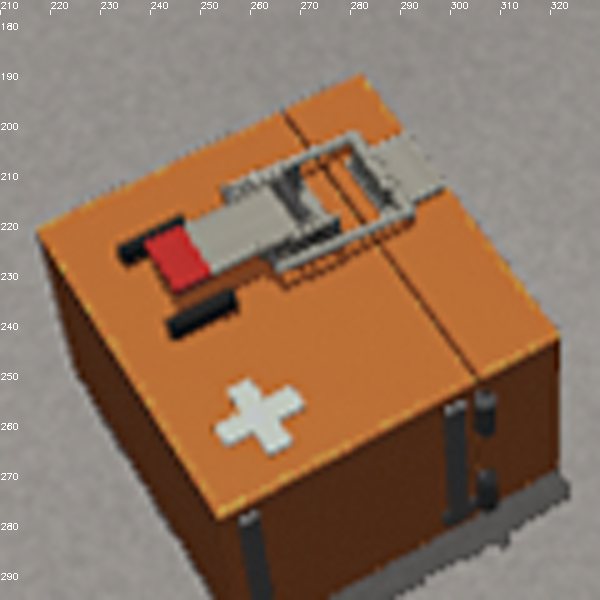

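View pics/t12.png

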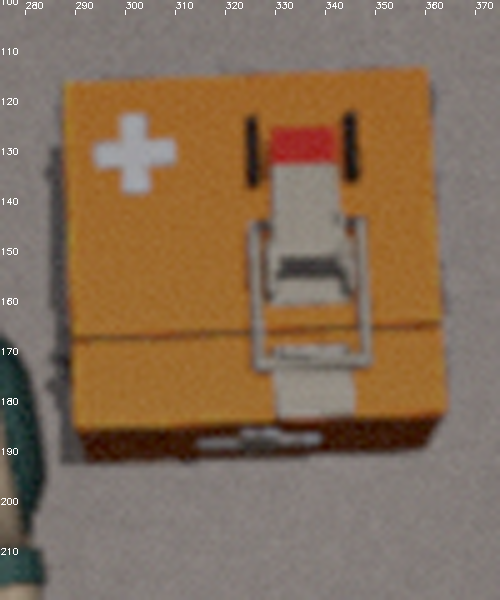

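View pics/s12f.png

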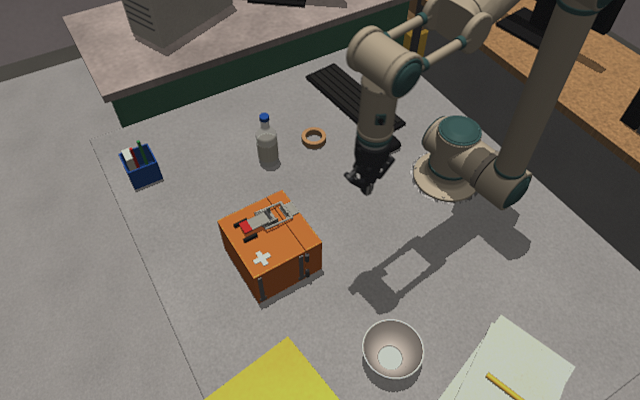

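```bash
python3 -c "
from h import *
t=snap('top');print(w2c(plane(t,[(326,173),(347,172)],148)).round(1)); crop(t,315,140,360,190,12,'t13.png')"
```

```text
[[-95.1   2.7 148. ]
 [-94.8 -56.1 148. ]]
```

View pics/t13.png

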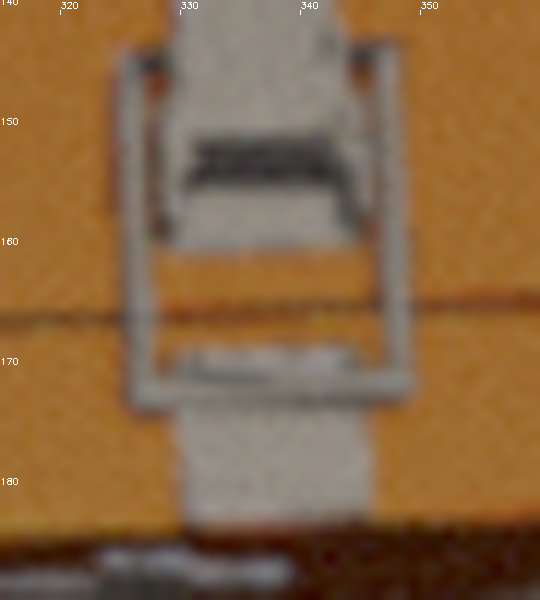

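The bar sits on the far side of the lip at case x of about -95 (expected about -96). The red end, at (245,226) px in the scene view, matches the flat position, and the lid seam is thin. I'll hand in.

```bash
python3 -c "
from workcell import ticket
print(ticket.hand_in())"
```

```text
the job is handed in; nothing more can be done
None
```

The case is closed and latched, and the job was handed in at about 15 s of the 61 s allowed. I pushed the lid shut, carried the loop's bar over in the gripper and dropped it beyond the keeper lip. I then threw the lever back with closed fingers until it met its stop, where the force reached about 23 N.

My last checks, with the robot clear of everything:
- **Lid:** only a thin, even seam shows in both views.
- **Lever:** its red end is within about 2.5 px of the flat position in both views.
- **Loop:** the bar lies on the far side of the lip at case x of about -95 mm, where about -96 mm was expected.
- **Bystanders:** the bottle, tape roll and bowl look unmoved by eye in the scene view; I did not measure them.

- **First grip missed:** the pads pinched the bar too high (about 4 N upward, tool 3 mm high), so I opened, went lower and gripped again. The opening still read about 5 mm on the 8 mm bar, but the grip held.
- **Keeper travel:** I could not measure it directly, only infer it from the bar's position, which the cameras give to about 2 mm.

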